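# Lay the camshaft in its sloping rack and snap the keeper bar shut

## Robot

A 7-joint arm with a two-finger parallel gripper is mounted at the origin on the work surface. World frame = base frame: x ahead of the robot, y to its left, z up, the work surface at z = 0. Lengths are in m, angles in rad, forces in N, time in s.
With the tool pointing down it reaches from about 0.4 to 0.85 m from the base axis. Payload 6.9 kg.
Tool frame: the origin (TCP) lies midway between the tips of the shut fingers; the grasp point (between the pads) lies behind it (ctrl.pinch_z is the z of the grasp point in the tool frame, in m); z points along the fingers, y is the line along which they close (so a half turn about z gives the same grasp; the last joint's range is limited). The gripper opens to 85 mm and grips with 20 to 120 N. Pads are 22 mm wide; open, the fingers measure 114 mm over their backs; the gripper's body (76 mm by 85 mm) begins 54 mm behind the grasp point. The pads swing forward as they close: fully open they stand 13 mm farther back than shut.
Start: joints at [0.105, 0.507, -0.238, 1.5, 0.126, 1.149, -0.155], TCP at [0.625, -0, 0.231] pointing down, gripper open.
Joint ranges: [-3.08, 3.08], [-0.24, 2.05], [-1.43, 1.35], [0, 2.5], [-1.52, 4.66], [0.17, 1.96], [-2.89, 2.89]. Speed limits (rad/s): [2.39, 2.39, 3.14, 3.14, 3.14, 3.14, 3.14].

## Interface

Orientations are given as a unit quaternion [w, x, y, z].
In Python, from station import ctrl, get_state, vision, ticket, models gives the robot as it stands. Calls block until the motion is done:
- ctrl.movep(position, orientation): joint-space move of the TCP to a pose.
- ctrl.movel(position, frame=None, max_speed=0.15): straight line of the TCP; frame=None keeps the orientation; max_speed is the mean speed in m/s.
- ctrl.set_joints(angles): joint-space move.
- ctrl.ungrasp() and ctrl.close_gripper(force=None): open the fingers fully, or close them until they stop; force is the grip in N (None keeps the last).
- ctrl.pause(seconds).
- ctrl.ik(position, orientation): joint angles nearest the present ones, or None.
- get_state(): the state.
- vision.grab_frame(name): name is "scene" or "side" or "wrist"; returns (picture, depth): 420x560x3 uint8, blue, green, red; 420x560 float32, m along the optical axis (not along the pixel's ray), 0 where there is no reading.
- vision.camera_info(name): a dict with "mtx" (3x3 intrinsics, pixels), "R" (3x3) and "t" (3): a world point X has camera coordinates R X + t; the wrist camera has in their place "hand_eye" (4x4, takes a point from camera to tool coordinates, whose origin is the TCP and whose axes are the flange's). Camera axes: x right, y down, z forward; pixel columns grow to the right and rows downward; lengths in m; the calibration is good to about 2 mm. A picture is of the moment at which its call begins: read the wrist's pose just before it. camera_info takes no time and is no camera call.
A pose or a line that the arm cannot do raises ctrl.Unreachable and nothing moves.
- ticket.close_job(): hands the job in; it is judged then, once.
Trained networks look in the newest picture that a camera, given by its name, has taken for a name from the list of things; names that differ only in an ending like _2 or _b are one class to them, and where a whole thing is asked for, a point or a joint stands for the part that bears it (a point fixed in the world has none). Each returns a list of dicts, best first, with "p" (0 to 1); they miss things now and then, are a little off and sometimes report something else, mostly with a low value. They report only what shows in the picture. A call takes as long as a camera call. They do not tell look-alikes from the thing itself.
- models.recognise(camera, target): "point" ([column, row] in pixels, amid what is visible of it).
- models.masks_of(camera, target): "mask" (420x560 bool, what is visible of it) and "point" ([column, row] in pixels, amid what is visible of it).
The state is a dict: "time": time; "qpos": joint angles; "qd": joint speeds; "tau": joint torques, N m; "tcp_pos": TCP position; "eef_rot": TCP orientation; "contact_force": force on the tool from outside, world axes, zero at the start; "wrist_torque": the same for the moment, N m; "width": finger opening in m; "gripper_force": force on a finger pad.
Only numpy, scipy, OpenCV 4.12 (cv2) and the standard library are available. Lean on these libraries where they do the work, as an engineer would, in place of code of your own. Each camera call takes 0.05 s, during which the arm holds its last target. There are 200 camera calls.

## Task

Lay the short camshaft into the two V saddles of the sloping rack feeling for the gap of the twin saddle at the catch end so that its round flange drops into it, setting it down rather than letting it fall. Then swing the hinged keeper bar down over it and push it home past its spring plunger, so that it stays shut in its detent when you let go. Leave the other things on the bench where they are.

Things in the scene. Friction and masses are not known exactly. Their poses are not given: they have to be found in the camera images.
- camshaft: Steel camshaft, about 0.5 kg, 145 mm long, lying on the bench at the robot's right. Origin: on its axis at its centre, 18 mm above the bench. Its y axis runs along the shaft to the flange end, x is level. Grip its bare middle: journal 24 mm in diameter, free from y = -27 to +27 mm. Dark lobes at y = -31 and +31 mm reach 17 mm from the axis. Square end 36 x 36 mm at y = -78 to -64 mm.
- flange (a point): Centre of the camshaft's round thrust flange, 36 mm across, 5 mm thick, 50 mm from the shaft's centre along its +y. Beyond it the journal goes on to y = +67 mm. Lying in the rack the shaft may have any roll about its axis.
- deck: Grey sloping plate, 140 x 260 mm, of the fixed camshaft rack. Origin: centre of its upper face. x points up the slope (away from the robot), y along the rack to the catch post (robot's left), z square out of the plate, leaning 30 degrees back to the robot. Hinge post at y = -124 to -100 mm, 80 mm tall, 35 mm wide; catch post at y = 113 to 129 mm, 86 mm tall (heights along z).
- back_board (a point): Middle of the top edge of the board across the top of the slope: 70 mm tall along deck z, 6 mm thick, at deck x = 62 to 68 mm, y = -100 to 90 mm. It stands in the way of a tool held plumb: come to the saddles along the deck's z axis instead.
- seat (a point): Where the camshaft's centre lies when home in both saddles (deck x = 0, z = 33 mm, y = 0 give or take 6 mm with the twin saddle), its y axis along the deck's y. The saddles are aluminium Vs opening along deck z: walls 55 degrees from the plate, tops 41 mm out, mouth 41 mm wide. The single one spans deck y = -57 to -43 mm.
- twin (a point): Nominal place of the twin saddle near the catch, at the bottom of its V (deck x = 0, y = 50, z = 12 mm): two 6 mm cheeks with an 8 mm gap between. Its slotted foot is clamped anywhere within 4.5 mm of this point along deck y, which is not reported: feel for the gap with the flange. Riding on a cheek, the flange stands about 10 mm high and the keeper cannot shut.
- keeper_hinge (a point): Point on the keeper bar's hinge axis, in the middle of the bar's width (deck x = 0, y = -110, z = 68 mm). The axis runs along the deck's x.
- keeper_end (a point): On the keeper bar's centre line, 195 mm from the hinge axis; the bar ends at 205 mm in a round nose. Steel, 18 mm wide along deck x, 12 mm thick, 0.15 kg. A black pad, 10 mm long and 125 mm from the hinge, stands 14 mm off its underside. Shut, the bar lies along deck y over the shaft, its centre line 68 mm out from the plate, its nose under the brass plunger on the catch post.
- keeper (a joint): Keeper bar angle, rad: 0 shut in its detent, 1.57 straight out along deck z, more (to 2.15) leaning away from the shaft. Starts open. A spring pushes it open and a little friction holds it beyond about 1.5; let go short of the detent it springs up to 0.5 or more. The plunger resists from 0.06 and is passed at 0.025, then the bar snaps to 0: some 10 to 15 N square to the bar near its end.
- wrench: Bystander: open-ended spanner 150 mm long, lying just beyond the camshaft. Origin at its underside, half-way along.
- tape: Bystander: black roll of tape, 60 mm across, 19 mm high, lying in front of the rack's low edge. Origin at its underside, on its axis.
- socket: Bystander: upright steel deep socket, 30 mm across, 65 mm tall, beside the rack's catch end. Origin at its underside, on its axis.
- can_a: Bystander: spray can 66 mm across, 190 mm tall. Origin at its underside, on its axis.
- can_b: Bystander: spray can 60 mm across, 170 mm tall. Origin at its underside, on its axis.
- bowl: Bystander: steel bowl 100 mm across, 35 mm tall. Origin at its underside, on its axis.
- driver: Bystander: screwdriver 190 mm long. Origin at its underside, half-way along.
- plain_shaft: Bystander: plain steel shaft without lobes, 150 mm long with two 28 mm square collars (not the camshaft), far left. Origin at its underside, half-way along.
Things that resemble listed ones, but are neither listed nor needed, are in the scene too. Leave any blue or turquoise look-alike of the camshaft alone.

How it is judged:
On the way, in this order (a step that is already met when the one before it is completed fails the run):
1. the camshaft lies home in both saddles, let go, while the keeper is still open (x of camshaft in the frame of deck between -0.005 and 0.005 m and y of camshaft in the frame of deck between -0.008 and 0.008 m and z of camshaft in the frame of deck between 0.03 and 0.036 m and angle between the y axis of camshaft and the y axis of deck, either way round below 0.04 rad and z of flange in the frame of deck between 0.029 and 0.037 m and contact force between the fingers and camshaft below 0.2 N and value of joint keeper above 0.5 rad), for 0.2 s.
2. the keeper bar is shut in its detent (value of joint keeper below 0.02 rad), for 0.2 s.
At the end, for the whole second after the job is handed in: The camshaft rests untouched, home in both saddles (centre within 5 mm across, 8 mm along, 3 mm in height of the seat; flange within 4 mm in height; in line within 0.04 rad), and the untouched keeper bar stays shut in its detent (below 0.02 rad) (x of camshaft in the frame of deck between -0.005 and 0.005 m and y of camshaft in the frame of deck between -0.008 and 0.008 m and z of camshaft in the frame of deck between 0.03 and 0.036 m and angle between the y axis of camshaft and the y axis of deck, either way round below 0.04 rad and z of flange in the frame of deck between 0.029 and 0.037 m and contact force between the fingers and camshaft below 0.2 N and value of joint keeper below 0.02 rad and contact force between the fingers and keeper below 0.2 N and linear speed of camshaft below 0.02 m/s).
It fails at once if the camshaft is dropped (moves faster than 0.6 m/s out of the fingers) (contact force between each of the arm, the fingers and camshaft below 0.1 N and linear speed of camshaft above 0.6 m/s).
It fails at once if another thing on the bench is moved more than 40 mm (distance of any of wrench, tape, socket, can_a, can_b, bowl, driver, plain_shaft from where it was at the start of the episode above 0.04 m).
It also fails if it takes over 72 s, if anything falls off the work surface, if the arm or the gripper's body presses on something with over 40 N, if the wrist force passes 120 N, or if a joint passes its speed limit or range.

## Working session

There is one attempt and no reset: what is moved stays moved. The work goes in short steps, each a Python script; the robot and the scene stay as the last script left them, time stands still between calls to the robot, and variables do not carry over. Pictures are saved under pics/ and viewed, at most 10 in all, crops included, and the job is handed in when it is done.

```bash
ls; mkdir -p pics; cat > h.py <<'E'
import numpy as np, cv2
from station import ctrl, get_state, vision, ticket, models
from scipy.spatial.transform import Rotation as Ro
def w2c(name):
    c=vision.camera_info(name); return np.array(c["mtx"]),np.array(c["R"]) if "R" in c else None,np.array(c["t"]) if "t" in c else None
def cloud(name,dep):
    K,R,t=w2c(name); v,u=np.indices(dep.shape)
    P=np.stack([(u-K[0,2])/K[0,0]*dep,(v-K[1,2])/K[1,1]*dep,dep],-1)
    return (P-t)@R
def cloud_wrist(dep,st):
    c=vision.camera_info("wrist");K=np.array(c["mtx"]);H=np.array(c["hand_eye"]); v,u=np.indices(dep.shape)
    P=np.stack([(u-K[0,2])/K[0,0]*dep,(v-K[1,2])/K[1,1]*dep,dep],-1)
    P=P@H[:3,:3].T+H[:3,3]
    return P@Rq(st["eef_rot"]).as_matrix().T+np.array(st["tcp_pos"])
def Rq(q): q=np.array(q); return Ro.from_quat([q[1],q[2],q[3],q[0]])
def q4(M): x=Ro.from_matrix(M).as_quat(); return [x[3],x[0],x[1],x[2]]
E
python3 - <<'E'
from h import *
s=get_state();print(s)
print(ctrl.pinch_z)
for n in ("scene","side"):
    im,d=vision.grab_frame(n); cv2.imwrite(f"pics/{n}0.png",im); C=cloud(n,d); np.save(f"{n}0.npy",C)
    for t in ("camshaft","deck","twin","keeper_end","keeper_hinge","seat","back_board","socket","tape","wrench"):
        print(n,t,[(round(r["p"],2),np.round(r["point"]).tolist(),np.round(C[int(r["point"][1]),int(r["point"][0])],3).tolist()) for r in models.recognise(n,t)[:4]])
E
```

```text
pics
{'time': 0.0, 'qpos': array([ 0.10548115,  0.50833057, -0.23750653,  1.50114777,  0.12572089,
        1.14888014, -0.15479264]), 'qd': array([-0.00018789,  0.00079135,  0.00066348,  0.00025842, -0.00108459,
        0.00137635, -0.00024369]), 'tau': array([ 1.19726570e-03, -6.20588279e+01, -2.18696728e+00, -2.49655455e+01,
        1.23123583e-02,  1.21321963e-02,  2.04169703e-05]), 'tcp_pos': array([ 6.24497300e-01, -8.23660942e-05,  2.30428393e-01]), 'eef_rot': array([-6.05818791e-04,  7.07093126e-01,  7.07119879e-01, -6.48673330e-04]), 'contact_force': array([-0.45886719,  0.15633787, -0.11579244]), 'wrist_torque': array([0.00457202, 0.01060562, 0.04512452]), 'gripper_force': 0.0, 'width': 0.08540938875239035}
-0.0187
scene camshaft [(0.69, [135.0, 248.0], [0.297, -0.318, 0.026]), (0.57, [205.0, 230.0], [0.4, -0.143, 0.03]), (0.28, [265.0, 177.0], [0.523, -0.009, 0.22])]
scene deck [(0.86, [320.0, 195.0], [0.623, 0.097, 0.141])]
scene twin [(0.78, [316.0, 195.0], [0.62, 0.087, 0.145])]
scene keeper_end [(0.83, [268.0, 175.0], [0.521, 0.004, 0.214])]
scene keeper_hinge [(0.9, [2
[... 440 characters left out ...]
0.09, 0.019]), (0.59, [336.0, 208.0], [0.468, -0.316, 0.03]), (0.47, [253.0, 185.0], [0.749, -0.23, 0.093])]
side deck [(0.91, [228.0, 259.0], [0.594, 0.161, 0.061])]
side twin [(0.74, [232.0, 260.0], [0.591, 0.152, 0.057])]
side keeper_end [(0.75, [276.0, 200.0], [0.522, 0.016, 0.202])]
side keeper_hinge [(0.78, [275.0, 201.0], [0.522, 0.016, 0.202])]
side seat [(0.92, [234.0, 256.0], [0.595, 0.135, 0.055])]
side back_board [(0.78, [228.0, 261.0], [0.59, 0.168, 0.06])]
side socket [(0.81, [209.0, 313.0], [0.523, 0.355, 0.039])]
side tape [(0.64, [272.0, 283.0], [0.473, 0.129, 0.003])]
side wrench [(0.48, [304.0, 214.0], [0.563, -0.267, 0.007]), (0.45, [276.0, 199.0], [0.522, 0.011, 0.203])]
```

View pics/scene0.png

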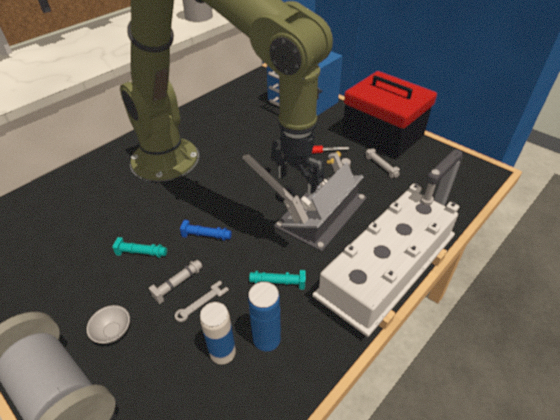

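View pics/side0.png

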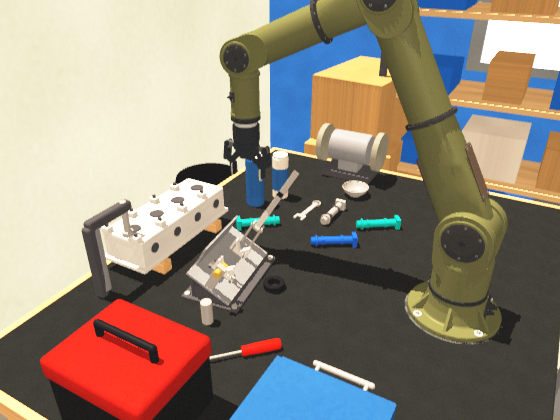

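Scene view: there are four camshaft-like parts. Turquoise lies at (140,248) and (278,279), blue at (205,230), and bare steel at (177,282). The steel one fits: it isn't coloured and lies just short of the spanner at (200,301). I'll confirm with a crop and fit the deck.

```bash
python3 - <<'E'
from h import *
s=cv2.imread("pics/scene0.png");d=cv2.imread("pics/side0.png")
a=cv2.resize(s[245:315,135:240],(630,420)[:2],interpolation=cv2.INTER_CUBIC)
cv2.imwrite("pics/crop1.png",a)
b=cv2.resize(d[160:320,170:310],(525,600),interpolation=cv2.INTER_CUBIC); cv2.imwrite("pics/crop2.png",b)
C=np.load("scene0.npy")
p=C[255:305,145:210].reshape(-1,3); p=p[(p[:,2]>.012)&(p[:,2]<.05)&(np.abs(p[:,1]+.3)<.15)]
p=p[(p[:,0]<.53)]
m=p.mean(0);u,w,v=np.linalg.svd((p-m)[:,:2],full_matrices=False);print("scene cam",len(p),m,v[0],np.ptp((p-m)[:,:2]@v[0]),np.percentile(p[:,2],95))
C2=np.load("side0.npy")
p=C2[195:225,318:350].reshape(-1,3); p=p[(p[:,2]>.012)&(p[:,2]<.05)]
m=p.mean(0);u,w,v=np.linalg.svd((p-m)[:,:2],full_matrices=False);print("side cam",len(p),m,v[0],np.ptp((p-m)[:,:2]@v[0]))
# deck mask plane
for n,c in(("scene",C),("side",C2)):
    vision.grab_frame(n)
    M=models.masks_of(n,"deck")[0]["mask"]; q=c[M]; print(n,M.sum(),q.min(0),q.max(0))
    np.save(f"deck_{n}.npy",q)
    best=(0,)
    r=np.random.default_rng(0)
    for i in range(3000):
        t=q[r.integers(len(q),size=3)]; nn=np.cross(t[1]-t[0],t[2]-t[0]); l=np.linalg.norm(nn)
        if l<1e-6: continue
        nn/=l; nn*=np.sign(nn[2])
        if abs(nn[2]-.866)>.06 : continue
        k=(np.abs((q-t[0])@nn)<.002)
        if k.sum()>best[0]: best=(k.sum(),nn,t[0],k)
    g=q[best[3]]; mm=g.mean(0); vv=np.linalg.svd(g-mm,full_matrices=False)[2][2]; print(best[0],vv*np.sign(vv[2]),mm,g.min(0),g.max(0))
E
```

```text
scene cam 594 [ 0.47366298 -0.30930365  0.02583863] [-0.01242961 -0.99992275] 0.14559368335107242 0.03536816151242994
side cam 259 [ 0.46754637 -0.29931335  0.02637031] [0.03849334 0.99925886] 0.15071158836607476
scene 2847 [ 0.24793184 -0.59437694 -0.00367252] [1.13434075 0.38087841 0.9354345 ]
440 [-0.49225242 -0.06468513  0.86804573] [0.60497874 0.10896014 0.06072978] [0.50418034 0.02757357 0.00655974] [0.66257902 0.29424845 0.09177225]
side 3987 [-0.08194773 -0.33490816 -0.00604158] [0.74289605 1.09890699 0.86087286]
1564 [-0.49442876 -0.05878658  0.86722796] [0.58154049 0.1761977  0.05260604] [0.51260859 0.03345127 0.01865975] [0.65678563 0.30018426 0.09030544]
```

View pics/crop1.png

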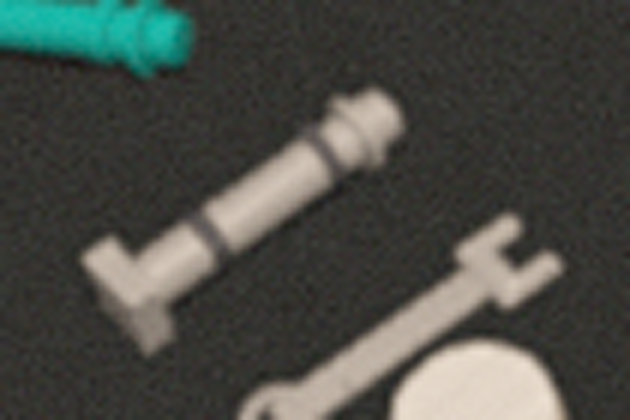

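View pics/crop2.png

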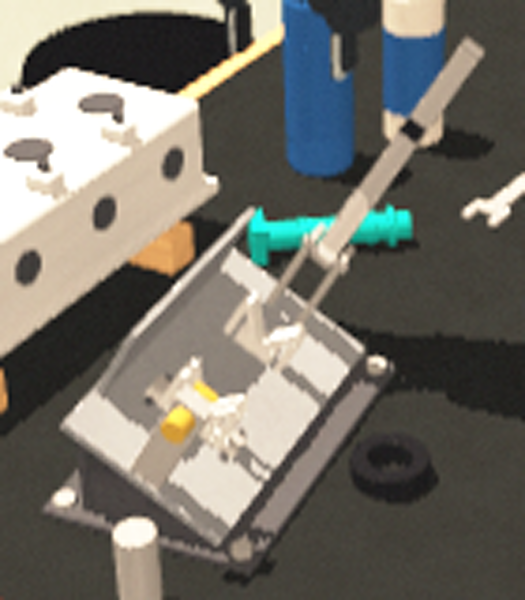

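Crop 1 confirms the steel camshaft. Its square end is at scene (155,292) and its flange end at (196,267), so the flange faces world +y. Crop 2 shows the rack with its keeper open, leaning towards the cans. Next I'll take close wrist views of both.

```bash
python3 - <<'E'
from h import *
print(vision.camera_info("wrist"))
n=np.array([-.4934,-.061,.8675]);n/=np.linalg.norm(n)
y=np.cross([0,0,1],[-n[0],-n[1],0]);y/=np.linalg.norm(y);x=np.cross(y,n)
T=np.stack([y,x,-n],1); print(T)
c=np.array([.585,.165,.055])
p=c+.24*n
ctrl.movel([.55,.08,.38])
ctrl.movep(p,q4(T)); st=get_state();im,d=vision.grab_frame("wrist");cv2.imwrite("pics/w1.png",im);np.save("w1.npy",cloud_wrist(d,st));print(st["time"],st["tcp_pos"],p)
for t in("deck","keeper_end","twin","seat","back_board"): print(t,[(round(r["p"],2),np.round(r["point"]).tolist()) for r in models.recognise("wrist",t)[:3]])
ctrl.movel(p+.12*n,max_speed=.2)
Q=[0,.70711,.70711,0]
ctrl.movep([.47,-.30,.26],Q)
st=get_state();im,d=vision.grab_frame("wrist");cv2.imwrite("pics/w2.png",im);np.save("w2.npy",cloud_wrist(d,st));print(st["time"],st["tcp_pos"])
print([(round(r["p"],2),np.round(r["point"]).tolist()) for r in models.recognise("wrist","camshaft")[:3]])
a=np.hstack([cv2.imread("pics/w1.png"),cv2.imread("pics/w2.png")]);cv2.imwrite("pics/w12.png",cv2.resize(a,(800,300),interpolation=cv2.INTER_AREA))
E
```

```text
{'mtx': array([[299.21444963,   0.        , 279.48303156],
       [  0.        , 299.21444963, 205.81140431],
       [  0.        ,   0.        ,   1.        ]]), 'hand_eye': array([[ 7.78469003e-04, -9.49085197e-01, -3.15018543e-01,
         8.10803820e-02],
       [ 9.99999251e-01,  4.41371560e-04,  1.14142235e-03,
         5.59135289e-04],
       [-9.44266832e-04, -3.15019195e-01,  9.49084830e-01,
        -1.44409067e-01],
       [ 0.00000000e+00,  0.00000000e+00,  0.00000000e+00,
         1.00000000e+00]])}
[[-0.12269779  0.86106545  0.49346889]
 [ 0.99244408  0.10645519  0.06100852]
 [ 0.          0.49722589 -0.86762112]]
3.6333 [0.46792674 0.15017416 0.26399162] [0.46656747 0.15035796 0.26322907]
deck [(0.96, [285.0, 165.0])]
keeper_end [(0.87, [278.0, 317.0])]
twin [(0.93, [281.0, 162.0])]
seat [(0.55, [282.0, 164.0])]
back_board [(0.89, [284.0, 164.0])]
6.3667 [ 0.47029187 -0.29916642  0.25968675]
[(0.95, [152.0, 180.0]), (0.93, [279.0, 177.0]), (0.78, [206.0, 40.0])]
```

View pics/w12.png

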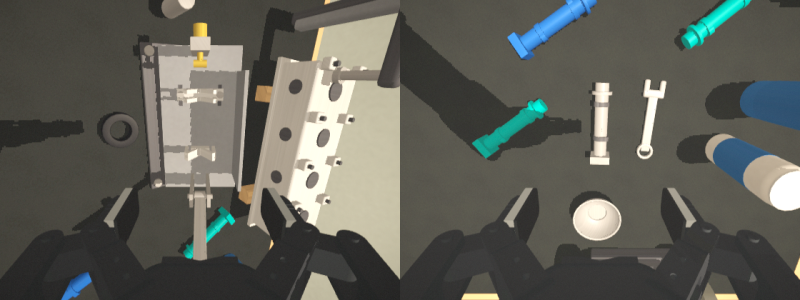

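Wrist views: the rack is seen square on, with the twin saddle at about (280,133) full-res, the single at (280,213) and the catch at (280,60). The steel camshaft is at (280,175) in the second view, flange up (world +y). I'll fit both.

```bash
cat > fit.py <<'E'
from h import *
C=np.load("w1.npy").reshape(-1,3)
n=np.array([-.4934,-.061,.8675]);n/=np.linalg.norm(n)
c=np.array([.585,.165,.055])
for i in range(6):
    k=(np.abs((C-c)@n)<(.006 if i<2 else .002))&(np.linalg.norm(C-c,axis=1)<.15)
    g=C[k];m=g.mean(0);v=np.linalg.svd(g-m,full_matrices=False)[2][2];n=v*np.sign(v[2]); c=c-((c-m)@n)*n
print("n",n,"tilt",np.degrees(np.arccos(n[2])),len(g))
r=cv2.minAreaRect
y0=np.cross([0,0,1],[-n[0],-n[1],0]);y0/=np.linalg.norm(y0);x0=np.cross(y0,n)
uv=np.stack([(g-c)@x0,(g-c)@y0],1)
# drop sparse
rect=cv2.minAreaRect((uv*1000).astype(np.float32));print(rect)
e=[np.percentile(uv,q,axis=0) for q in(0,.3,1,99,99.7,100)];print(np.round(e,4).tolist())
# normalised edges: xmin vs y, slope
from numpy import polyfit
for a,b,nm in((0,1,"x edges vs y"),(1,0,"y edges vs x")):
    for f in(np.min,np.max):
        bins=np.round(uv[:,b]/.006); X=[];Y=[]
        for t in np.unique(bins):
            s=bins==t
            if s.sum()>8: X.append(t*.006);Y.append(f(uv[s,a]))
        X=np.array(X);Y=np.array(Y);k=np.abs(Y-np.median(Y))<.006
        print(nm,f.__name__,polyfit(X[k],Y[k],1),k.sum(),len(k))
print("c",c,"x0",x0,"y0",y0)
np.savez("deck0.npz",c=c,x=x0,y=y0,n=n)
D=np.stack([(C-c)@x0,(C-c)@y0,(C-c)@n],1)
D=D[(np.abs(D[:,0])<.09)&(np.abs(D[:,1])<.25)&(D[:,2]>.008)&(D[:,2]<.3)]; np.save("D.npy",D)
for zlo,zhi in((.036,.046),(.05,.075),(.075,.095)):
    s=D[(D[:,2]>zlo)&(D[:,2]<zhi)&(np.abs(D[:,0])<.03)]
    h,ed=np.histogram(s[:,1],bins=np.arange(-.15,.15,.002)); print(zlo,[(round(ed[i],3),int(h[i]),round(s[(s[:,1]>=ed[i])&(s[:,1]<ed[i+1]),0].mean(),4)) for i in range(len(h)) if h[i]>1])
W=np.load("w2.npy").reshape(-1,3)
k=(W[:,2]>.01)&(W[:,2]<.05)&(np.abs(W[:,0]-.47)<.06)&(np.abs(W[:,1]+.3)<.1)
p=W[k];m=np.median(p[:,:2],0)
p=p[np.abs(p[:,0]-m[0])<.03]
x,y,w,h=0,0,0,0
rc=cv2.minAreaRect((p[:,:2]*1000).astype(np.float32));print("cam",rc,len(p))
for lo in np.arange(-.39,-.21,.006):
    s=p[(p[:,1]>=lo)&(p[:,1]<lo+.006)]
    if len(s)>3: print(round(lo+.003,3),len(s),round((s[:,0].min()+s[:,0].max())/2,4),round(np.ptp(s[:,0]),4),round(s[:,2].max(),4))
E
python3 fit.py
```

```text
n [-0.49787083 -0.06106107  0.86509894] tilt 30.10599483961379 19811
((-19.517852783203125, -0.313812255859375), (259.1194763183594, 186.486083984375), 89.82426452636719)
[[-0.1129, -0.1299], [-0.1094, -0.1287], [-0.1079, -0.1259], [0.0682, 0.1267], [0.072, 0.1287], [0.0741, 0.129]]
x edges vs y min [-0.00130214 -0.11008677] 37 44
x edges vs y max [-0.00845142  0.06604489] 35 44
y edges vs x min [-0.00929268 -0.12909015] 24 31
y edges vs x max [0.00664115 0.12873331] 21 31
c [0.58504617 0.16500571 0.05492036] x0 [0.85866518 0.10531048 0.50160125] y0 [-0.12173229  0.99256297  0.        ]
0.036 [(np.float64(-0.102), 31, np.float64(0.0053)), (np.float64(-0.1), 5, np.float64(-0.0061)), (np.float64(-0.058), 17, np.float64(0.0028)), (np.float64(-0.056), 22, np.float64(0.0058)), (np.float64(-0.054), 18, np.float64(0.0066)), (np.float64(-0.052), 24, np.float64(0.0023)), (np.float64(-0.05), 24, np.float64(0.0041)), (np.float64(-0.048), 19, np.float64(-0.002)), (np.float64(-0.046), 24, np.float64(0.0054)), (np.float64(-0.044), 16, np.float64(0.0067)), (np.float64(0.04), 14, np.float64(0.0042))
[... 3273 characters left out ...]
 0.4709 0.0354 0.0386
-0.351 73 0.4713 0.023 0.0337
-0.345 80 0.4713 0.0229 0.0322
-0.339 79 0.4713 0.0228 0.0325
-0.333 67 0.4713 0.0227 0.0329
-0.327 95 0.4725 0.0277 0.0354
-0.321 106 0.4726 0.0277 0.0345
-0.315 82 0.4726 0.0223 0.0325
-0.309 79 0.4726 0.0222 0.0331
-0.303 84 0.4732 0.0235 0.0327
-0.297 87 0.4732 0.0234 0.0324
-0.291 88 0.4731 0.0232 0.0333
-0.285 89 0.4731 0.0232 0.0329
-0.279 88 0.4738 0.0216 0.0334
-0.273 90 0.4744 0.0229 0.033
-0.267 90 0.4737 0.0262 0.035
-0.261 118 0.4745 0.0276 0.0349
-0.255 94 0.4743 0.0225 0.0324
-0.249 89 0.4749 0.0332 0.0393
-0.243 148 0.4749 0.0333 0.0382
-0.237 99 0.4748 0.0234 0.033
-0.231 97 0.4754 0.022 0.0331
-0.225 8 0.4687 0.0086 0.0236
```

Results hold up:
- **Camshaft:** origin about (0.473, −0.295), axis (0.031, 1). The lobes and flange sit where they should.
- **Deck:** 30.1° tilt, and the posts put deck x=0 at +4.1 mm in my frame.
- **Twin gap:** about deck y 0.051.

Now I'll grasp it.

```bash
cat >> h.py <<'E'
try:
    _d=np.load("deck0.npz"); X,Y,N=_d["x"],_d["y"],_d["n"]; Y=Y-0*Y; O=_d["c"]+.0041*X-.0005*Y
    T=np.stack([Y,X,-N],1); QD=q4(T)
    def W(p): return O+p[0]*X+p[1]*Y+p[2]*N
    def Dk(P): r=np.array(P)-O; return np.array([r@X,r@Y,r@N])
except FileNotFoundError: pass
def F(): return np.array(get_state()["contact_force"])
E
python3 - <<'E'
from h import *
y=np.array([.031,1,0]);y/=np.linalg.norm(y); z=np.array([0,0,-1.]);x=y;yy=np.cross(z,x)
q=q4(np.stack([x,yy,z],1))
p=np.array([.4732,-.2947,.005])
ctrl.movep(p+[0,0,.10],q); ctrl.movel(p,max_speed=.1)
print(F()); ctrl.close_gripper(60); ctrl.pause(.2); s=get_state();print(s["width"],s["gripper_force"],s["time"],s["tcp_pos"],F())
ctrl.movel(p+[0,0,.06],max_speed=.1);s=get_state();print(s["width"],s["gripper_force"],F(),s["time"])
ctrl.movel(p+[0,0,.37],max_speed=.25)
for h in(.34,.1,.06): print(h,ctrl.ik(W([0,0.001,h-.013]),QD))
ctrl.movep(W([0,.001,.30]),QD)
s=get_state();f=F();print(Dk(s["tcp_pos"]),f,[f@X,f@Y,f@N],s["wrist_torque"],s["time"],s["width"])
im,d=vision.grab_frame("wrist");cv2.imwrite("pics/w3.png",im);np.save("w3.npy",cloud_wrist(d,s))
E
```

```text
[ 0.11672147 -0.30106615 -0.00169002]
0.022180830528993466 58.568047285079956 9.0833 [ 0.4733087  -0.29473385  0.00532146] [-1.02519027  1.04376913  4.71343568]
0.0219962313601953 58.895071148872375 [ 0.97798481  0.46000654 -4.1709562 ] 9.8333
0.34 [-0.48222773 -0.11771652 -0.06174228  2.14225991  0.33146125  0.65776866
 -0.63938996]
0.1 [ 0.37510511  0.63195067 -1.22520239  2.27135672  1.5705895   0.82490516
 -1.8065426 ]
0.06 [ 0.35131383  0.75193767 -1.22551644  2.26212416  1.67635368  0.91058801
 -1.86057778]
[ 2.51853619e-04 -4.69316061e-05  2.99723395e-01] [ 0.27490147  0.02838235 -3.13448854] [np.float64(-1.3332261087770545), np.float64(-0.00529311153453034), np.float64(-2.8502412053553927)] [-0.08370942  0.98170212  0.08877368] 12.8667 0.021941194866111357
```

View pics/w3.png

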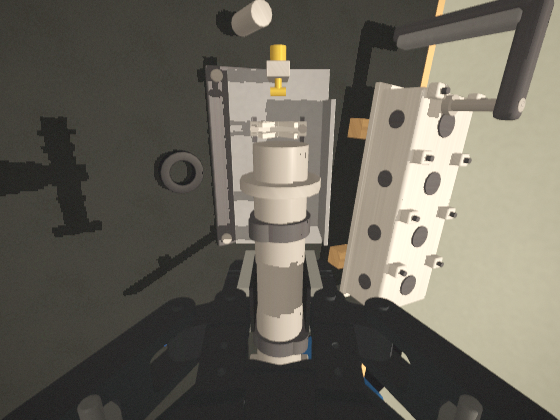

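The camshaft is held square between the pads, with the flange at (280,185) towards the catch. I'll measure it in the hand, then check the straight line down.

```bash
python3 - <<'E'
from h import *
C=np.load("w3.npy").reshape(-1,3); D=np.array((C-O)@np.stack([X,Y,N],1))
s=D[(D[:,2]>.27)&(D[:,2]<.36)&(np.abs(D[:,0])<.022)&(D[:,1]>-.05)&(D[:,1]<.1)]
for lo in np.arange(-.04,.08,.003):
    k=s[(s[:,1]>=lo)&(s[:,1]<lo+.003)]
    if len(k)>5: print(round(lo+.0015,4),len(k),round((k[:,0].min()+k[:,0].max())/2,4),round(np.ptp(k[:,0]),4),round(k[:,2].max(),4))
fl=s[(np.abs(s[:,0])>.0135)&(s[:,1]>.035)];print("flange y",np.percentile(fl[:,1],[2,10,50,90,98]))
print(get_state()["qpos"])
for h in(.2,.1,.06,.02): print(h,ctrl.ik(W([0,0.001,h]),QD))
E
```

```text
-0.0385 107 0.0002 0.0191 0.3261
-0.0355 159 0.0019 0.028 0.3281
-0.0325 266 0.0019 0.0279 0.3284
-0.0295 372 0.0022 0.0283 0.3282
-0.0265 410 0.0025 0.0274 0.3288
-0.0235 222 0.0019 0.0232 0.3266
-0.0205 220 0.0019 0.023 0.3266
-0.0175 245 0.0019 0.0228 0.3269
-0.0145 225 0.0019 0.0226 0.3263
-0.0115 261 0.0018 0.0262 0.3389
-0.0085 363 0.0018 0.0259 0.3562
-0.0055 391 0.0018 0.026 0.3561
-0.0025 372 0.0018 0.0259 0.3483
0.0005 392 0.0018 0.0257 0.3471
0.0035 383 0.0018 0.0255 0.3471
0.0065 857 -0.0 0.044 0.3589
0.0095 822 -0.0004 0.0396 0.3599
0.0125 2670 -0.0 0.044 0.3599
0.0155 331 0.0011 0.0406 0.3495
0.0185 301 0.0018 0.023 0.3266
0.0215 296 0.0018 0.0228 0.3264
0.0245 183 0.0022 0.0266 0.3268
0.0275 363 0.0018 0.027 0.3287
0.0305 391 0.0019 0.0267 0.3286
0.0335 607 0.002 0.0279 0.329
0.0365 335 0.0018 0.023 0.3267
0.0395 345 0.0021 0.0233 0.3273
0.0425 354 0.0021 0.0232 0.327
0.0455 131 0.0018 0.033 0.3312
0.0485 575 0.0024 0.0353 0.333
0.0515 952 0.0022 0.0351 0.3326
0.0545 399 0.0021 0.0235 0.327
0.0575 396 0.0021 0.0232 0.327
0.0605 406 0.0021 0.023 0.3272
0.0635 418 0.0024 0.0231 0.3273
0.0665 449 0.0022 0.0233 0.3274
flange y [0.04232989 0.0475341  0.05126884 0.05184221 0.06367824]
[-0.56500941 -0.07189043  0.03024851  2.17285233  0.37794763  0.58643745
 -0.68244922]
0.2 [-0.55609261  0.12611061  0.09273605  2.25607718  0.55565553  0.30451551
 -0.83922437]
0.1 [-0.10276314  0.36818699 -0.43537725  2.27762793  1.52400471  0.3259874
 -1.78743241]
0.06 [ 0.35792115  0.71348472 -1.22540978  2.26615967  1.64429009  0.88348917
 -1.84680883]
0.02 [ 0.34055315  0.83010055 -1.22574543  2.25061385  1.73739451  0.96407841
 -1.87921561]
```

```bash
python3 - <<'E'
from h import *
qp=None
for h in(.26,.22,.20,.18,.16,.14,.12,.10,.08,.065,.055):
    q=ctrl.ik(W([-.0015,.0025,h]),QD); s=get_state()
    if q is None or np.abs(np.array(q)-s["qpos"]).max()>1.0: print("jump",h,q,s["qpos"]); break
    ctrl.movel(W([-.0015,.0025,h]),QD,max_speed=.06)
    s=get_state(); f=F(); print(h,np.round(s["qpos"],2),np.round(Dk(s["tcp_pos"])*1e3,1),np.round([f@X,f@Y,f@N],1),round(s["time"],1))
E
```

```text
0.26 [-0.55  0.    0.04  2.22  0.44  0.47 -0.74] [ -1.4   2.5 260.1] [-2.1  0.4 -2.6] 13.7
0.22 [-0.54  0.08  0.06  2.25  0.52  0.36 -0.81] [ -1.4   2.5 220.1] [-2.6  0.4 -3.9] 14.6
0.2 [-0.55  0.13  0.08  2.26  0.57  0.31 -0.86] [ -1.8   2.5 199.7] [-2.3 -0.2 -3.2] 15.0
0.18 [-0.57  0.17  0.11  2.27  0.63  0.25 -0.92] [ -1.6   2.5 179.9] [-1.9 -0.1 -3.2] 15.5
0.16 [-0.59  0.22  0.15  2.28  0.71  0.2  -0.99] [ -1.6   2.5 160. ] [-1.4 -0.9 -2.7] 16.0
0.14 [-0.48  0.26  0.04  2.28  0.99  0.18 -1.26] [ -1.4   2.2 140.2] [-1.7  0.2 -4.1] 16.5
0.12 [-0.41  0.3  -0.05  2.28  1.28  0.18 -1.56] [ -1.4   2.4 120.3] [-2.1  0.7 -2.8] 17.0
0.1 [-0.38  0.35 -0.08  2.28  1.54  0.18 -1.81] [ -1.5   2.6 100.3] [-2.7 -0.5 -2.4] 17.4
0.08 [-0.34  0.39 -0.11  2.28  1.76  0.2  -2.02] [-1.5  2.5 80.3] [-2.3 -0.4 -3.6] 17.9
0.065 [-0.29  0.43 -0.17  2.28  1.86  0.24 -2.12] [-1.6  2.4 65.3] [-2.  -0.1 -3. ] 18.3
0.055 [-0.27  0.45 -0.21  2.28  1.91  0.26 -2.17] [-1.6  2.4 55.2] [-1.7  0.6 -3.9] 18.6
```

```bash
python3 - <<'E'
from h import *
f0=np.mean([F() for _ in range(3)],0)
def go(x,y,z,v=.03):
    ctrl.movel(W([x,y,z]),QD,max_speed=v); s=get_state(); f=F()-f0; f=np.array([f@X,f@Y,f@N]); d=Dk(s["tcp_pos"])*1e3
    t=np.array(s["wrist_torque"]); print(z,np.round(d,1),np.round(f,1),"t",np.round([t@X,t@Y,t@N],2),round(s["time"],1)); return f
for z in [.045,.038,.035,.033,.031,.029,.027,.025,.024,.023,.022,.021,.020,.0192]:
    f=go(-.0015,.0025,z)
    if f[2]>6: break
E
```

```text
0.045 [-1.7  2.4 44.8] [-0.5  0.2 -0.8] t [0.03 0.9  0.03] 19.1
0.038 [-1.7  2.4 37.8] [-1.3 -1.   0.1] t [ 0.1   0.98 -0.01] 19.5
0.035 [-1.6  2.5 34.9] [-0.2 -1.   0.3] t [ 0.06  0.95 -0.12] 19.8
0.033 [-1.6  2.5 32.9] [-0.3 -0.2  0.5] t [ 0.04  0.95 -0.02] 20.0
0.031 [-1.5  2.5 30.9] [-0.7 -0.2  1.1] t [ 0.04  0.96 -0.05] 20.3
0.029 [-1.6  2.5 28.9] [-1.1  0.1  0.8] t [ 0.05  0.99 -0.03] 20.5
0.027 [-1.6  2.5 26.9] [-1.1 -0.7  1.2] t [ 0.06  1.02 -0.06] 20.8
0.025 [-1.6  2.4 24.9] [-0.1 -0.9  0.5] t [ 0.05  0.99 -0.02] 21.0
0.024 [-1.5  2.5 23.9] [-0.4 -1.5  0.1] t [0.01 1.   0.  ] 21.3
0.023 [-1.5  2.5 22.9] [-0.4 -0.2  0.1] t [ 0.03  0.98 -0.05] 21.5
0.022 [-1.5  2.5 21.9] [-0.4 -0.4  0.7] t [ 0.08  0.96 -0.07] 21.8
0.021 [-1.5  2.5 20.9] [-0.3  0.2  0.6] t [ 0.03  0.99 -0.02] 22.0
0.02 [-1.5  2.5 19.9] [-0.4 -0.5  1.5] t [ 0.06  1.02 -0.  ] 22.3
0.0192 [-1.7  2.6 19.3] [-0.6 -1.2  3.3] t [0.   1.19 0.06] 22.5
```

The flange passed the cheek height of about 30 mm without resistance, so it's in the gap, and seat contact is starting. I'll press lightly, release and check.

```bash
python3 - <<'E'
from h import *
def fd():
    s=get_state(); f=F(); return np.round([f@X,f@Y,f@N],1),np.round(Dk(s["tcp_pos"])*1e3,1)
for z in(.0182,.0174,.0168):
    ctrl.movel(W([-.0015,.0025,z]),QD,max_speed=.03); r=fd(); print(z,r)
    if r[0][2]>6: break
ctrl.ungrasp(); ctrl.pause(.4); s=get_state(); print(fd(),s["width"],s["time"])
ctrl.movel(W([-.0015,.0025,.045]),QD,max_speed=.05); print(fd())
for h in(.065,.08,.10,.13,.17):
    ctrl.movel(W([-.0015,.0025,h]),QD,max_speed=.06); s=get_state(); print(h,np.round(s["qpos"],2))
s=get_state();im,d=vision.grab_frame("wrist");cv2.imwrite("pics/w4.png",im);C=cloud_wrist(d,s);np.save("w4.npy",C);print(s["time"])
D=(C.reshape(-1,3)-O)@np.stack([X,Y,N],1); np.save("D4.npy",D)
k=D[(np.abs(D[:,0])<.03)&(D[:,2]>.03)&(D[:,2]<.07)]
for lo in np.arange(-.087,.081,.006):
    a=k[(k[:,1]>=lo)&(k[:,1]<lo+.006)]
    if len(a)>5: 
        t=a[a[:,2]>np.percentile(a[:,2],80)]; print(round(lo+.003,3),len(a),"xmid",round(t[:,0].mean(),4),"zmax",round(np.percentile(a[:,2],97),4))
b=D[(np.abs(D[:,0]-.0)<.02)&(D[:,2]>.085)&(D[:,2]<.3)&(D[:,1]<-.09)]; 
v=np.polyfit(b[:,2],b[:,1],1) if len(b)>20 else None; print("keeper",len(b),v,b[:,2].max() if len(b) else 0,b[:,1].min() if len(b) else 0, b[:,0].mean() if len(b) else 0)
E
```

```text
0.0182 (array([-3.5, -1.3, 11.2]), array([-1.8,  2.6, 18.9]))
(array([-0.4, -0.7, -0.2]), array([-1.5,  2.5, 18.2])) 0.08552369393229564 23.8
(array([-0.1,  0.5, -1.3]), array([-1.3,  2.6, 45.2]))
0.065 [-0.29  0.43 -0.18  2.28  1.86  0.24 -2.12]
0.08 [-0.32  0.4  -0.15  2.28  1.75  0.22 -2.01]
0.1 [-0.34  0.35 -0.13  2.28  1.54  0.2  -1.81]
0.13 [-0.31  0.28 -0.17  2.28  1.23  0.23 -1.51]
0.17 [-0.2   0.2  -0.31  2.27  0.94  0.31 -1.23]
27.3167
-0.078 7 xmid -0.0089 zmax 0.0501
-0.072 186 xmid 0.0003 zmax 0.0521
-0.066 201 xmid -0.0 zmax 0.052
-0.06 346 xmid 0.0008 zmax 0.0511
-0.054 270 xmid -0.0 zmax 0.0449
-0.048 285 xmid -0.0002 zmax 0.0452
-0.042 253 xmid -0.0006 zmax 0.0454
-0.036 108 xmid 0.0005 zmax 0.0455
-0.03 159 xmid -0.0001 zmax 0.0475
-0.024 189 xmid 0.0008 zmax 0.047
-0.018 140 xmid -0.0004 zmax 0.0456
-0.012 141 xmid -0.0007 zmax 0.0456
-0.006 152 xmid -0.0004 zmax 0.0455
0.0 145 xmid 0.0 zmax 0.0452
0.006 150 xmid -0.0001 zmax 0.0455
0.012 154 xmid -0.0003 zmax 0.0458
0.018 159 xmid 0.0 zmax 0.0456
0.024 157 xmid -0.0009 zmax 0.0455
0.03 165 xmid -0.0016 zmax 0.0473
0.036 214 xmid -0.0011 zmax 0.0474
0.042 303 xmid -0.0003 zmax 0.0451
0.048 276 xmid -0.0 zmax 0.0508
0.054 335 xmid -0.0003 zmax 0.0511
0.06 363 xmid -0.0003 zmax 0.0453
0.066 192 xmid -0.0005 zmax 0.0455
keeper 734 [-0.38483527 -0.07773818] 0.1159236580827921 -0.12393296471814867 -0.0002822726300186652
```

View pics/w4.png

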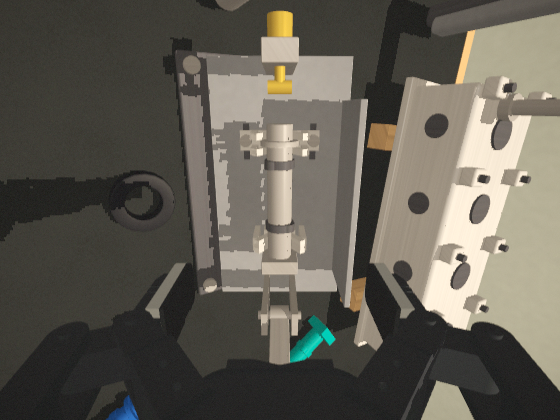

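The camshaft is home: the journal top is level at 45.5 mm along its length, so the axis is at 33.5 mm and x≈0. The flange sits in the gap at (280,140), with its top at 51 mm. Next I'll get the keeper angle and check that its push path is reachable.

```bash
python3 - <<'E'
from h import *
for f in("w1.npy","w3.npy","w4.npy","scene0.npy","side0.npy"):
    C=np.load(f).reshape(-1,3); D=(C-O)@np.stack([X,Y,N],1)
    b=D[(np.abs(D[:,0])<.02)&(D[:,2]>.10)&(D[:,2]<.29)&(D[:,1]<-.1)&(D[:,1]>-.32)]
    if len(b)<20: print(f,len(b)); continue
    a=np.arctan2(b[:,2]-.068,b[:,1]+.11); print(f,len(b),np.round(np.percentile(a,[5,25,50,75,95]),2),"r max",np.round(np.percentile(np.hypot(b[:,2]-.068,b[:,1]+.11),98),3), np.median(b[:,0]))
for y,z in((0,.3),(0,.33),(-.13,.33),(-.26,.33),(-.26,.2),(-.13,.248),(-.05,.22),(.02,.16),(.059,.074)):
    q=ctrl.ik(W([0,y,z]),QD); print(y,z,None if q is None else np.round(q,2), np.round(W([0,y,z]),3))
E
```

```text
w1.npy 1216 [1.78 1.84 1.86 1.87 1.89] r max 0.105 -0.00048370477780324385
w3.npy 0
w4.npy 405 [1.75 1.78 1.8  1.81 1.83] r max 0.049 -0.0003407466873502773
scene0.npy 422 [1.87 1.94 1.98 2.   2.07] r max 0.204 0.0033344962014620035
side0.npy 380 [1.78 1.86 1.9  1.92 1.94] r max 0.202 -0.002437213560290946
0 0.3 [ 0.21 -0.08 -0.67  2.17  0.23  0.55 -0.52] [0.439 0.147 0.317]
0 0.33 [ 0.21 -0.14 -0.64  2.13  0.13  0.63 -0.4 ] [0.424 0.145 0.342]
-0.13 0.33 [ 0.43 -0.15 -0.41  2.15 -0.22  0.62  0.28] [0.44  0.016 0.342]
-0.26 0.33 [ 0.56 -0.06 -0.17  2.09 -0.41  0.69  0.77] [ 0.456 -0.113  0.342]
-0.26 0.2 [ 1.06  0.25 -0.94  2.19  0.17  0.3   0.15] [ 0.521 -0.105  0.23 ]
-0.13 0.248 [ 0.43  0.01 -0.51  2.24 -0.04  0.37  0.08] [0.481 0.021 0.272]
-0.05 0.22 [ 0.12  0.08 -0.49  2.26  0.48  0.34 -0.65] [0.485 0.102 0.247]
0.02 0.16 [-0.27  0.23 -0.29  2.26  1.01  0.32 -1.33] [0.507 0.175 0.195]
0.059 0.074 [-0.55  0.42 -0.    2.24  1.6   0.21 -1.97] [0.545 0.219 0.121]
```

```bash
cat >> h.py <<'E'
_a=np.radians(10); _z=-(np.cos(_a)*N-np.sin(_a)*(-X)); _z=-(np.cos(_a)*N+np.sin(_a)*X); TK=np.stack([Y,np.cross(_z,Y),_z],1); QK=q4(TK)
def mv(y,z,v=.08,x=0.):
    ctrl.movel(W([x,y,z]),QK,max_speed=v); s=get_state(); f=F()
    print(round(y,3),round(z,3),np.round(Dk(s["tcp_pos"])*1e3,1),"f",np.round([f@X,f@Y,f@N],1),"q6",round(s["qpos"][5],2),round(s["time"],1)); return np.array([f@X,f@Y,f@N])
E
python3 - <<'E'
from h import *
print("tool z",_z if False else TK[:,2])
ctrl.close_gripper(40)
mv(0,.25,.12);mv(0,.33,.15);mv(-.13,.33,.15);mv(-.245,.33,.15);mv(-.245,.22,.12)
print("push")
for y in(-.22,-.20,-.18,-.16,-.145): mv(y,.22,.08)
s=get_state();im,d=vision.grab_frame("side");cv2.imwrite("pics/s5.png",cv2.resize(im[120:330,150:430],(800,600),interpolation=cv2.INTER_CUBIC))
C=cloud("side",d).reshape(-1,3);D=(C-O)@np.stack([X,Y,N],1)
E
```

```text
tool z [ 0.34120141  0.04184644 -0.93905829]
0 0.25 [-5.000e-01 -1.000e-01  2.497e+02] f [0.7 0.5 0.8] q6 0.68 29.2
0 0.33 [-4.000e-01 -2.000e-01  3.295e+02] f [-0.4 -0.1 -0.7] q6 0.86 29.9
-0.13 0.33 [-2.000e-01 -1.293e+02  3.297e+02] f [0.2 0.5 0.3] q6 0.84 30.9
-0.245 0.33 [ 1.000e-01 -2.439e+02  3.299e+02] f [ 0.3 -0.4 -1.4] q6 0.87 31.8
-0.245 0.22 [   0.4 -245.   220.5] f [-0.   0.3  0.5] q6 0.6 32.9
push
-0.22 0.22 [   0.3 -220.1  220.4] f [ 0.1  0.1 -0.4] q6 0.59 33.3
-0.2 0.22 [ 1.000e-01 -2.004e+02  2.200e+02] f [-0.2 -0.2  0.9] q6 0.58 33.7
-0.18 0.22 [   0.  -180.4  220. ] f [ 0.4  0.5 -0.3] q6 0.57 34.1
-0.16 0.22 [   0.  -160.3  220. ] f [-0.3 -0.3 -0.2] q6 0.57 34.5
-0.145 0.22 [  -0.  -145.3  220. ] f [ 0.1  0.7 -0.6] q6 0.57 34.9
```

View pics/s5.png

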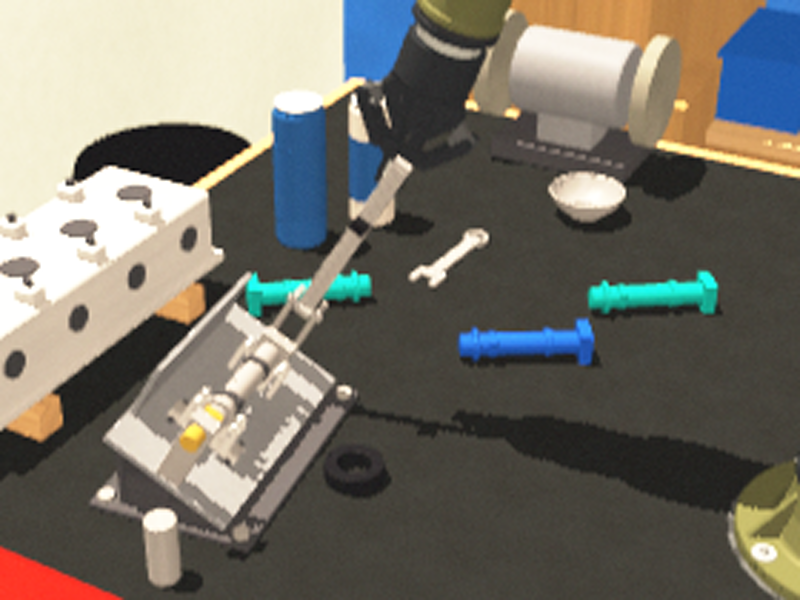

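The fingers are behind the bar, its nose at (400,165) in front of the gripper, and it's following. I'll continue along the arc.

```bash
python3 - <<'E'
from h import *
def tgt(th,r=.182,hw=.011):
    return -.11+r*np.cos(th)-.006*np.sin(th)-hw, .068+r*np.sin(th)+.006*np.cos(th)
mv(-.13,.235)
for th in(1.5,1.4,1.25,1.1,.95,.8,.65,.5,.4,.3,.22,.15,.10):
    f=mv(*tgt(th),v=.1 if th>.3 else .06)
    if np.abs(f).max()>40: print("stop");break
im,d=vision.grab_frame("side");cv2.imwrite("pics/s6.png",cv2.resize(im[150:330,150:390],(800,600),interpolation=cv2.INTER_CUBIC))
E
```

```text
-0.13 0.235 [   0.3 -129.8  235.3] f [-0.3  0.1  0.6] q6 0.6 35.3
-0.114 0.25 [ 2.00e-01 -1.14e+02  2.50e+02] f [-1.   0.2 -0.3] q6 0.64 35.7
-0.096 0.248 [-2.000e-01 -9.610e+01  2.481e+02] f [ 0.4 -0.4 -0.4] q6 0.64 36.0
-0.069 0.243 [-1.000e-01 -6.980e+01  2.425e+02] f [-0.1 -0.1 -0.1] q6 0.63 36.5
-0.044 0.233 [ -0.  -44.4 233. ] f [ 0.7 -0.   0.6] q6 0.61 36.9
-0.02 0.22 [-1.000e-01 -2.060e+01  2.196e+02] f [-0.5 -0.2  0.5] q6 0.59 37.3
0.001 0.203 [-1.000e-01  1.000e+00  2.029e+02] f [0.1 0.2 0.6] q6 0.57 37.7
0.02 0.183 [ -0.   19.9 183.1] f [0.1 0.  1.1] q6 0.54 38.2
0.036 0.161 [ -0.   35.6 160.8] f [-0.9 -0.5  0.4] q6 0.5 38.6
0.044 0.144 [  0.   44.1 144.6] f [ 0.6 -1.2  0.2] q6 0.48 38.9
0.051 0.128 [-1.000e-01  5.120e+01  1.272e+02] f [-0.1 -0.6  0.6] q6 0.45 39.4
0.055 0.114 [-1.000e-01  5.550e+01  1.132e+02] f [ 0.1 -0.1  1.1] q6 0.42 39.8
0.058 0.101 [-1.000e-01  5.820e+01  1.007e+02] f [-0.5 -0.1  0.5] q6 0.4 40.1
0.059 0.092 [-0.1 59.6 91.8] f [ 0.7 -0.5  1.7] q6 0.38 40.4
```

View pics/s6.png

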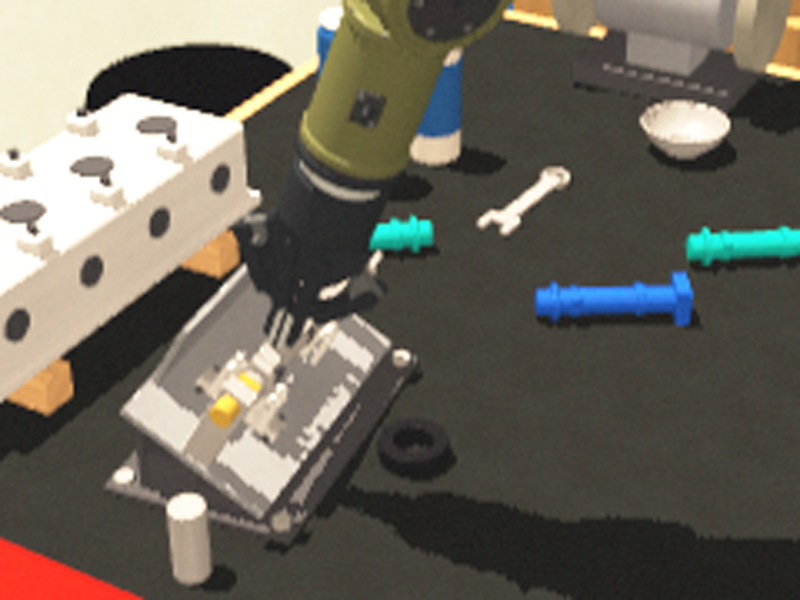

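The fingertips are on the bar, its nose (270,360) nearly at the brass plunger (245,385). Now I'll press it home.

```bash
python3 - <<'E'
from h import *
for z in(.088,.085,.082,.080,.078,.0765,.075,.074,.073,.072,.071,.070,.069):
    f=mv(.0605,z,.03)
    if np.abs(f).max()>32: break
s=F();ctrl.pause(.3)
mv(.0605,.10,.06);mv(.0605,.19,.12);mv(0,.22,.12)
s=get_state();im,d=vision.grab_frame("wrist");cv2.imwrite("pics/w7.png",im);C=cloud_wrist(d,s)
D=(C.reshape(-1,3)-O)@np.stack([X,Y,N],1)
for lo in np.arange(-.1,.09,.02):
    a=D[(np.abs(D[:,0])<.007)&(D[:,1]>lo)&(D[:,1]<lo+.02)&(D[:,2]<.16)]
    if len(a)>5: print(round(lo+.01,3),len(a),np.round(np.percentile(a[:,2],[50,90]),4))
E
```

```text
0.06 0.088 [-0.  60.3 87.8] f [ 0.3 -0.2  0.6] q6 0.38 40.8
0.06 0.085 [-0.  60.5 84.8] f [-0.9 -0.7  1.7] q6 0.37 41.0
0.06 0.082 [ 0.  60.6 82.4] f [-0.5 -0.9  9.2] q6 0.37 41.3
0.06 0.08 [ 0.  60.8 80.4] f [-1.1 -0.5  8. ] q6 0.36 41.5
0.06 0.078 [-0.  60.9 78.2] f [-0.7  1.   5.9] q6 0.36 41.8
0.06 0.076 [-0.  61.  76.5] f [-0.2  0.5  3.7] q6 0.36 42.0
0.06 0.075 [ 0.  60.6 74.8] f [-0.2  0.5  0.5] q6 0.35 42.3
0.06 0.074 [ 0.1 60.6 73.9] f [-0.2  0.4  0.9] q6 0.35 42.5
0.06 0.073 [ 0.1 60.6 73.5] f [-1.1  0.5  9. ] q6 0.35 42.8
0.06 0.072 [ 0.2 60.6 73.1] f [-0.9  0.6 17.8] q6 0.35 43.0
0.06 0.071 [ 0.2 60.6 72.8] f [-1.4 -0.5 27.4] q6 0.35 43.3
0.06 0.07 [ 0.3 60.6 72.5] f [-2.1 -1.  37.7] q6 0.35 43.5
0.06 0.1 [ 0.1 60.3 99.9] f [-0.6  0.1 -0.5] q6 0.4 44.5
0.06 0.19 [ -0.3  60.3 189.6] f [ 0.6 -0.1 -0.5] q6 0.58 45.4
0 0.22 [-1.000e-01  3.000e-01  2.196e+02] f [-0.3 -0.2  0.1] q6 0.6 46.1
-0.07 179 [0.0741 0.0748]
-0.05 234 [0.074  0.0748]
-0.03 243 [0.0741 0.0749]
-0.01 264 [0.0739 0.0749]
0.01 280 [0.0739 0.0748]
0.03 292 [0.0741 0.075 ]
0.05 321 [0.0739 0.0748]
0.07 353 [0.0739 0.0749]
0.09 394 [0.0739 0.0778]
```

View pics/w7.png

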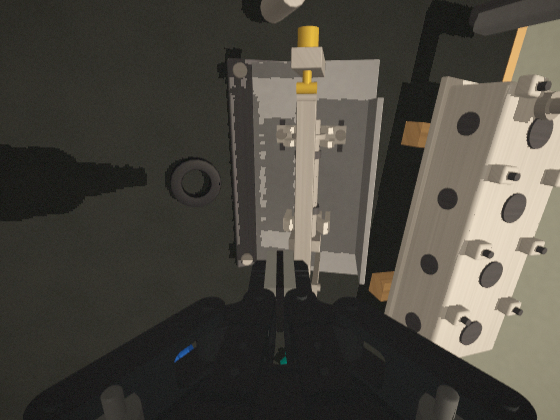

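The keeper lies flat, its top at 74 mm along its whole length (68+6), with its nose under the plunger at (306,88). It stays shut with the arm withdrawn.

```bash
python3 -c "
from h import *
print(ticket.close_job())"
```

```text
the job is handed in; nothing more can be done
None
```

The job is handed in at about 46 s on the robot's clock: the camshaft lies home in both saddles with its flange in the twin gap, and the keeper bar stayed shut in its detent after I let go (no verdict was returned).

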